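Clamp the circuit board in the rework fixture

TASK

The power board lies loose in the dark rework fixture. Push the upright ball knob of the fixture's clamp bolt along its slot towards the board, until the sprung jaw holds the board against the far fence, then push the knob sideways round the corner and down into the side leg of the slot as far as it goes, so that the bolt stays locked when you let go. Only push lightly with the fingers: grip nothing, do not touch or lift the board itself, and leave the loose parts in the trays and the bottle alone.

Things in the scene. Friction and masses are not known exactly. Their poses are not given: they have to be found in the camera images.
- fixture: Rework fixture: fixed dark plate 170 (x) x 253 (y) x 15 mm, axes parallel to the world's, in one of two conveyor carriers, left or right ahead of the robot, anywhere along y. Origin under the plate, which runs from y = -130 to +123 mm. Clamp block at its -y end: x -13 to 13, y -126 to -73, top z = 52 mm; feet x -27 to 27, top 24 mm. Board guides at x = +-68 mm, top 26 mm. (All in this frame.)
- slot_corner (a point): Corner of the L-shaped slot in the top of the clamp block, at fixture x = 0, y = -85, z = 52 mm (fixed). The slot, 9 mm wide, runs 30 mm in +y to here; from here the side leg, 11 mm wide, opens towards +x and goes down that side of the block.
- fence (a point): Face of the fixed aluminium fence at the plate's +y end, at fixture x = 0, y = +111, z = 20 mm; two pieces, top z = 28 mm. The board's far edge belongs against it.
- clamp_knob (a point): Centre of the black ball knob, 19 mm across, on an 8 mm steel stem, 58 mm from the bolt's axis (parallel to y at fixture x = 0, z = 30 mm). Upright: x = 0, y = -115 mm + clamp_bolt, z = 88 mm in the fixture's frame; fully over: x = +49, y = about -86, z = 61 mm. Fingers with their tips at fixture z = 55 to 60 mm clear the block and can push it all the way.
- clamp_bolt (a joint): Travel of bolt, knob and jaw towards the board (+y), m: 0 = back, 0.030 = end of the slot; starts at 0 to 0.008. Friction 1 N. Once the jaw is pressed its spring pushes the bolt back, so the knob must be held forward until it is round the corner: it turns only above about 0.028, and once turned 0.1 rad the slot's edge holds the bolt at about 0.028.
- clamp_handle (a joint): Turn of the knob about the bolt's axis, rad: 0 = upright, grows as the knob goes over towards +x and down, 1.0 = end of the side leg. Light friction; it does not spring back.
- clamp_jaw (a joint): Compression of the sprung jaw against the bolt's nose, m: 0 = free, 0.006 = solid; 4 N at 0, 1 N more for each mm. Reads about 0.002 when the board is clamped and the bolt locked.
- jaw_face (a point): Lower middle of the jaw's rubber face (56 mm wide), which pushes the board's near edge; y = -57 mm + clamp_bolt - clamp_jaw in the fixture's frame.
- board: Loose power circuit board, 130 (x) x 142 (y) mm, 39 mm high with its parts, about 0.28 kg, lying flat on the fixture (not the like board on the plain pallet in the other carrier). Origin under its centre, 19 mm above the fixture's underside; at y = +40 mm in the fixture's frame it touches the fence; it starts 4 to 14 mm short of that.
- capacitor: Bystander: black capacitor, 30 mm in diameter and 47 mm tall, standing in the galvanised catch tray behind the right carrier (x about 0.67 m). Origin under its centre.
- inductor: Bystander: copper-wound ring coil, 40 x 37 x 17 mm, lying in the catch tray behind the left carrier. Origin under its centre.
- header: Bystander: small pin header strip, 12 x 48 x 22 mm, pins up, in the catch tray behind the left carrier. Origin under its centre.
- bottle: Bystander: white bottle with a red spout, 50 mm in diameter and 138 mm tall, standing on the belt in the empty carrier to the right (-y). Origin under its centre.

How it is judged:
By the outcome, as a careful person would: the job done as asked, in the order asked, and still so for the second after the job is handed in, with the robot touching nothing.
It also fails if it takes over 45 s, if anything falls off the work surface, if the arm or the gripper's body presses on something with over 40 N, if the wrist force passes 120 N, or if a joint passes its speed limit or range.

ROBOT

A 6-joint arm with a two-finger parallel gripper is mounted at the origin on a cart in front of the work surface, level with it; the furniture and walls round the work are solid. World frame = base frame: x ahead of the robot, y to its left, z up, the work surface at z = 0. Lengths are in mm, angles in rad, forces in N, time in s.
With the tool pointing down it reaches from about 275 to 750 mm from the base axis. Payload 10.2 kg.
Tool frame: the origin (TCP) lies between the finger pads; the fingertips stand 19 mm ahead of it and the grasp point (between the pads) is the TCP; z points along the fingers, y is the line along which they close (so a half turn about z gives the same grasp; the last joint's range is limited). The gripper opens to 85 mm and grips with 20 to 120 N. Pads are 22 mm wide; open, the fingers measure 114 mm over their backs; the gripper's body (76 mm by 85 mm) begins 54 mm behind the grasp point. The pads swing forward as they close: fully open they stand 13 mm farther back than shut.
Start: joints at [0.994, 0.313, 1.498, -0, 1.331, -0.223], TCP at [181.907, 492.484, 224.194] pointing down, gripper open.
Joint ranges: [-2.94, 2.94], [-0.97, 2.17], [0.19, 2.56], [-1.23, 4.37], [0.02, 3.11], [-2.88, 2.88]. Speed limits (rad/s): [2.39, 2.39, 3.01, 3.14, 3.14, 3.14].

INTERFACE

Orientations are given as a unit quaternion [w, x, y, z].
In Python, from rig import sense, capture, finish_job gives the robot as it stands. The module is installed in compiled form; this text tells all that it offers.
- The arm moves only by the tool move_arm, never from a script. Its argument "moves" is a list of rows, each an object with "turn": the turn, a rotation vector about the tool's x, y, z in rad, a list of three; "translation": the shift along the tool's x, y, z in mm, a list of three; "hand": the opening, from 0 (shut) to 1 (fully open). In form: [{"turn": [wx, wy, wz], "translation": [x, y, z], "hand": hand}, ...]. A call has 1 to 10 rows; each row shifts and turns the commanded pose from where the row before left it, along the tool's axes as they then stand; what a row does not reach is not made up. A row lasts 1/12 s, in which the tool goes at most 41.7 mm and 7.16 degrees, less where a joint would pass 70% of its speed; a pose out of reach is approached as far as the arm can. A call with a gripper value outside its range is refused whole. The fingers move at their own pace and stop on an object; "grip_force" is the grip in N (left out, the last holds). Time passes only in rows, so rows that do not move let the fingers close. It gives the time, the measured TCP pose, the force, the opening and the grip force at its end, in the units of the state.
- sense(): the state, without advancing time (a new reading comes with each control period).
- capture(name): name is "scene" or "top" or "wrist"; returns a dict with "image" (480x640x3 uint8, blue, green, red), "z_map" (480x640 float32, mm along the optical axis (not along the pixel's ray), 0 where there is no reading), "vertical_fov" (degrees; the focal length in pixels is half the picture's height over the tangent of half this angle, whatever the lens; pixels are square), "cx", "cy" (the principal point, pixels), "R" (3x3) and "t" (3): a world point X has camera coordinates R X + t; the wrist camera has in their place "T_tool_cam" (4x4, takes a point from camera to tool coordinates, whose origin is the TCP and whose axes are the flange's). Camera axes: x right, y down, z forward; pixel columns grow to the right and rows downward; lengths in mm; the calibration is good to about 2 mm. A picture is of the moment at which its call begins: read the wrist's pose just before it.
- finish_job(): hands the job in; it is judged then, once.
The state is a dict: "time_s": time; "joints": joint angles; "dq": joint speeds; "tau": joint torques, N m; "eef_pos": TCP position; "ee_rot": TCP orientation; "force": force on the tool from outside, world axes, zero at the start; "wrist_torque": the same for the moment, N m; "grip_width": opening from 0.0 (shut) to 1.0 (fully open); "grip_force": force on a finger pad.
Only numpy, scipy, OpenCV 4.12 (cv2) and the standard library are available. Lean on these libraries where they do the work, as an engineer would, in place of code of your own. Each camera call takes 0.05 s, during which the arm holds its last target. There are 200 camera calls.

## Working session

There is one attempt and no reset: what is moved stays moved. The work goes in short steps, Python scripts to look and compute and a tool call to move; the robot and the scene stay as the last step left them, time stands still between calls to the robot, and variables do not carry over. Pictures are saved under pics/ and viewed, at most 10 in all, crops included, and the job is handed in when it is done.

Besides the shell and the picture viewer there is one more tool, called after "Emit:" as name(argument=value, ...), one argument or row to a line, values as JSON. move_arm: Moves the arm, as the interface text tells. Its arguments: {"type":"object","properties":{"moves":{"type":"array","items":{"type":"object","properties":{"turn":{"type":"array","items":{"type":"number"}},"translation":{"type":"array","items":{"type":"number"}},"hand":{"type":"number"}}}},"grip_force":{"type":"number"}},"required":["moves"]}

```bash
mkdir -p pics; cat > h.py <<'E'
import numpy as np, cv2
from rig import sense, capture, finish_job
def K(c):
    return 240/np.tan(np.radians(c["vertical_fov"])/2)
def cloud(c):
    f=K(c); z=c["z_map"]; v,u=np.mgrid[:480,:640]
    P=np.stack([(u-c["cx"])*z/f,(v-c["cy"])*z/f,z],-1)
    return (P-np.array(c["t"]).ravel())@np.array(c["R"])   # R^T (P-t)
E
python3 - <<'E'
from h import *
s=sense(); print(s)
ims=[]
for n in("scene","top"):
    c=capture(n); cv2.imwrite(f"pics/{n}1.png",c["image"]); np.savez(f"{n}1.npz",**c)
    print(n,c["vertical_fov"],c["cx"],c["cy"],np.round(-np.array(c["R"]).T@np.array(c["t"]).ravel()))
E
```

```text
{'time_s': 0.0, 'joints': array([ 9.93615726e-01,  3.13453535e-01,  1.49844607e+00,  6.61417520e-07,
        1.33099310e+00, -2.23408607e-01]), 'dq': array([-0.00027   ,  0.00149853, -0.00014263, -0.00109077,  0.00016044,
       -0.00130355]), 'tau': array([ 1.42858898e-03, -4.12258601e+01, -2.59744459e+01, -3.24688892e-05,
        4.13641421e-03,  2.24597420e-05]), 'eef_pos': array([181.74609506, 492.2525135 , 223.62989111]), 'ee_rot': array([-2.53602922e-04,  1.75965059e-01,  9.84396198e-01, -5.98510754e-04]), 'force': array([ 0.02017116, -0.41895914, -0.36624946]), 'wrist_torque': array([-0.00417549,  0.04237894,  0.04693846]), 'grip_force': 0.0, 'grip_width': 0.9974346226958102}
scene 51.786455946084 323.47565725921123 239.63958210924653 [   21. -1202.   857.]
top 53.810013678478356 317.2241514505862 237.2224537210692 [ 476.  -93. 1526.]
```

View pics/top1.png

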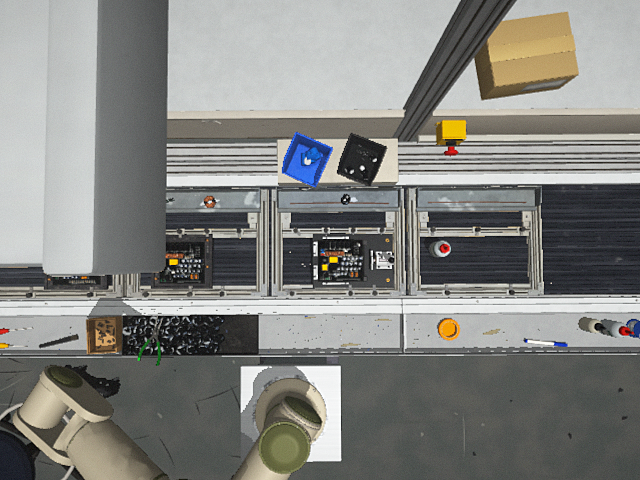

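View pics/scene1.png

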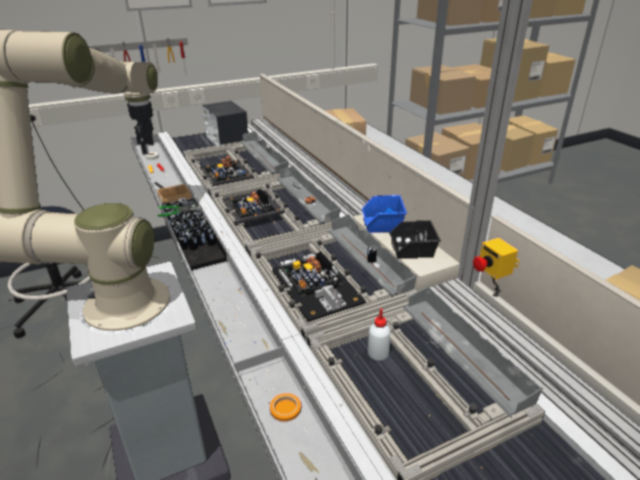

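The fixture is in the right carrier, around (355,260) in the top view. Its fence is at column ~315 on the left, and the clamp block is at ~(383,260).

```bash
python3 - <<'E'
from h import *
c=dict(np.load("top1.npz")); P=cloud(c)
im=c["image"][225:300,300:400]; cv2.imwrite("pics/topcrop.png",cv2.resize(im,None,fx=7,fy=7,interpolation=cv2.INTER_CUBIC))
print(np.round(P[260,312:402:2]).astype(int).tolist())
# knob: highest points near clamp
sub=P[240:285,366:400].reshape(-1,3); o=sub[np.argsort(-sub[:,2])[:25]]; print(np.round(o).astype(int).tolist())
c=dict(np.load("scene1.npz")); P=cloud(c)
im=c["image"][230:330,250:390]; cv2.imwrite("pics/scenecrop.png",cv2.resize(im,None,fx=5,fy=5,interpolation=cv2.INTER_CUBIC))
E
```

```text
[[484, -71, -1], [484, -78, 40], [484, -84, 36], [484, -90, 45], [484, -97, 42], [484, -103, 48], [484, -109, 42], [484, -115, 43], [484, -122, 41], [484, -128, 55], [483, -134, 58], [483, -140, 56], [483, -146, 61], [483, -153, 46], [483, -159, 46], [483, -166, 43], [483, -171, 59], [483, -178, 48], [483, -183, 65], [483, -190, 47], [483, -197, 44], [483, -203, 41], [483, -209, 46], [483, -215, 46], [483, -222, 48], [483, -228, 46], [483, -235, 37], [483, -241, 37], [483, -248, 36], [483, -252, 53], [483, -257, 64], [483, -263, 62], [483, -269, 65], [483, -274, 76], [483, -282, 62], [483, -288, 64], [483, -295, 55], [483, -301, 60], [482, -306, 66], [482, -304, 122], [482, -310, 121], [482, -316, 118], [482, -337, 30], [482, -343, 29], [482, -349, 34]]
[[476, -93, 1526], [476, -93, 1526], [476, -93, 1526], [476, -93, 1526], [476, -93, 1526], [476, -309, 124], [476, -304, 123], [482, -313, 123], [479, -304, 123], [479, -307, 122], [482, -304, 122], [482, -307, 122], [488, -310, 121], [488, -307, 121], [485, -304, 121], [482, -310, 121], [488, -313, 121], [479, -313, 120], [479, -310, 120], [485, -313, 119], [485, -316, 119], [476, -307, 119], [485, -310, 118], [482, -316, 118], [485, -308, 118]]
```

View pics/topcrop.png

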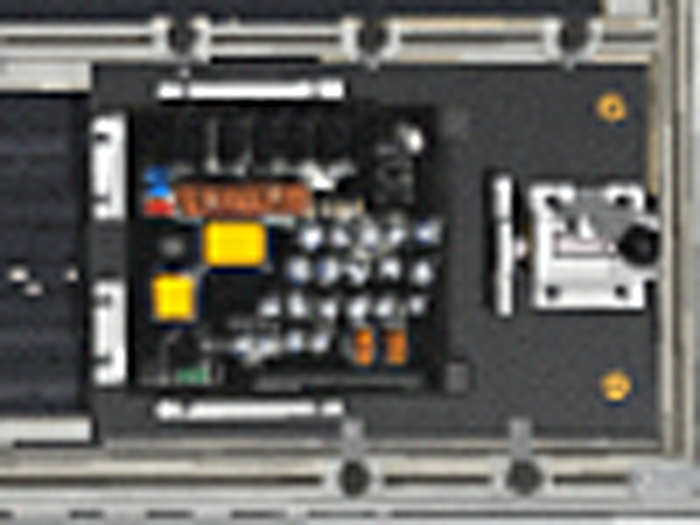

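View pics/scenecrop.png

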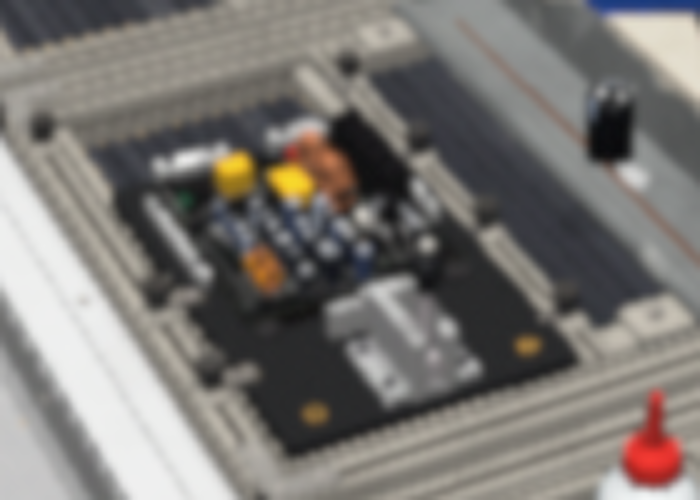

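Knob at about (482, -310), with its top at z ≈ 122, so the fixture's underside is at z ≈ 24. The fixture's origin is near (482, -198). The plan is to shut the gripper and set its flat finger side at 45°, on the knob's -x/-y side. Pushing +y then drives the bolt, and pushing +x turns it.

```bash
cat >> h.py <<'E'
from scipy.spatial.transform import Rotation as Ro
def rows(p0,q0,wps,dyaw):
    """wps world positions, yaw turns evenly (about tool z) -> tool-axis rows"""
    R=Ro.from_quat(np.r_[q0[1:],q0[0]]); p=np.array(p0,float); out=[]
    for w in wps:
        t=R.inv().apply(np.array(w)-p); out.append(np.round(t,0).astype(int).tolist())
        p=p+R.apply(out[-1]); R=R*Ro.from_rotvec([0,0,dyaw])
    return out,p,R.as_matrix()
E
python3 - <<'E'
from h import *
for n in("scene","top"):
    P=cloud(dict(np.load(n+"1.npz"))).reshape(-1,3)
    def z(x0,x1,y0,y1):
        m=(P[:,0]>482+x0)&(P[:,0]<482+x1)&(P[:,1]>-198+y0)&(P[:,1]<-198+y1)&(P[:,2]<200)
        return m.sum(),np.round(np.percentile(P[m,2],[10,50,90]),1)
    print(n,"plate",z(35,70,-110,-50),z(-70,-35,-110,-50),"block",z(-10,10,-98,-80),"carrier",z(-110,80,-170,-135), "knob",z(-20,20,-125,-95))
s=sense(); p=s["eef_pos"]
g=np.array([454,-338,205.]); n=22
a0,a1=np.arctan2(p[1],p[0]),np.arctan2(g[1],g[0]); r0,r1=np.hypot(*p[:2]),np.hypot(*g[:2])
w=[[ (r0+(r1-r0)*k)*np.cos(a0+(a1-a0)*k),(r0+(r1-r0)*k)*np.sin(a0+(a1-a0)*k),p[2]+(g[2]-p[2])*k] for k in np.arange(1,n+1)/n]
R=Ro.from_quat(np.r_[s["ee_rot"][1:],s["ee_rot"][0]]).as_matrix(); yaw=np.arctan2(R[1,0],R[0,0])
d=(yaw-np.pi/4)/n; print(yaw,d); o,pe,Re=rows(p,s["ee_rot"],w,round(d,3)); print(o,pe,Re)
E
```

```text
scene plate (np.int64(173), array([39.2, 41.3, 43.6])) (np.int64(197), array([39.3, 41.5, 43.7])) block (np.int64(17), array([64.9, 78. , 80.1])) carrier (np.int64(807), array([27.7, 36.8, 41.4])) knob (np.int64(304), array([ 44.9,  69.3, 115.6]))
top plate (np.int64(224), array([35.7, 39.4, 43.5])) (np.int64(209), array([35.7, 39.4, 44.1])) block (np.int64(41), array([58.5, 66.8, 78.8])) carrier (np.int64(597), array([29.6, 35.8, 41.5])) knob (np.int64(128), array([ 43.9,  74.1, 120. ]))
2.7878185988219157 0.09101911070111215
[[-44, 0, 1], [-45, 0, 1], [-45, 1, 1], [-45, 1, 0], [-45, 1, 1], [-45, 1, 1], [-45, 2, 1], [-45, 2, 1], [-46, 2, 1], [-46, 3, 1], [-46, 3, 0], [-46, 3, 1], [-46, 4, 1], [-46, 4, 1], [-47, 4, 1], [-46, 4, 1], [-47, 5, 1], [-47, 5, 1], [-46, 6, 1], [-47, 6, 1], [-48, 6, 0], [-47, 6, 1]] [ 453.78338911 -337.83980043  205.32266862] [[ 7.06808910e-01  7.07404206e-01 -6.73858922e-04]
 [ 7.07403545e-01 -7.06809195e-01 -9.92997130e-04]
 [-1.17874003e-03  2.25169029e-04 -9.99999280e-01]]
```

Emit:
move_arm(
  moves=[
    {"turn": [0, 0, 0.077], "translation": [-38, 0, 0], "hand": 0},
    {"turn": [0, 0, 0.077], "translation": [-38, 0, 0], "hand": 0},
    {"turn": [0, 0, 0.077], "translation": [-38, 1, 1], "hand": 0},
    {"turn": [0, 0, 0.077], "translation": [-38, 1, 1], "hand": 0},
    {"turn": [0, 0, 0.077], "translation": [-38, 1, 1], "hand": 0},
    {"turn": [0, 0, 0.077], "translation": [-38, 1, 1], "hand": 0},
    {"turn": [0, 0, 0.077], "translation": [-38, 1, 1], "hand": 0},
    {"turn": [0, 0, 0.077], "translation": [-38, 2, 1], "hand": 0},
    {"turn": [0, 0, 0.077], "translation": [-39, 2, 1], "hand": 0},
    {"turn": [0, 0, 0.077], "translation": [-39, 2, 1], "hand": 0},
  ],
)

```text
time_s: 0.93
eef_pos: [475.5, 257.6, 215.8]
ee_rot: [-0.0, 0.534, 0.845, -0.0]
force: [0.5, 0.1, -0.4]
grip_width: -0.003
grip_force: 0.0
```

Emit:
move_arm(
  moves=[
    {"turn": [0, 0, 0.077], "translation": [-39, 2, 1], "hand": 0},
    {"turn": [0, 0, 0.077], "translation": [-39, 2, 1], "hand": 0},
    {"turn": [0, 0, 0.077], "translation": [-39, 2, 1], "hand": 0},
    {"turn": [0, 0, 0.077], "translation": [-39, 3, 1], "hand": 0},
    {"turn": [0, 0, 0.077], "translation": [-39, 3, 1], "hand": 0},
    {"turn": [0, 0, 0.077], "translation": [-39, 3, 1], "hand": 0},
    {"turn": [0, 0, 0.077], "translation": [-39, 3, 1], "hand": 0},
    {"turn": [0, 0, 0.077], "translation": [-39, 3, 1], "hand": 0},
    {"turn": [0, 0, 0.077], "translation": [-39, 4, 1], "hand": 0},
    {"turn": [0, 0, 0.077], "translation": [-39, 4, 1], "hand": 0},
  ],
)

```text
time_s: 1.77
eef_pos: [540.6, -119.9, 205.8]
ee_rot: [-0.0, 0.813, 0.583, -0.0]
force: [1.1, -0.3, -0.7]
grip_width: 0.001
grip_force: 0.0
```

```bash
python3 - <<'E'
from h import *
s=sense(); p=s["eef_pos"];print(s["time_s"],p,s["grip_width"],s["joints"])
g=np.array([454,-338,205.]); n=6
R=Ro.from_quat(np.r_[s["ee_rot"][1:],s["ee_rot"][0]]).as_matrix(); yaw=np.arctan2(R[1,0],R[0,0])
d=round((yaw-np.pi/4)/n,3); w=[p+(g-p)*k/n for k in range(1,n+1)]
print(d,rows(p,s["ee_rot"],w,d))
E
```

```text
1.7667 [ 540.59593295 -119.91511844  205.75778723] 0.0013475706202027366 [-4.29902346e-01  3.90568651e-01  1.43785289e+00  2.78081753e-05
  1.31376887e+00 -1.03076184e-01]
0.076 ([[-39, -2, 0], [-39, 1, 0], [-39, 4, 0], [-39, 7, 0], [-37, 10, 1], [-37, 12, 0]], array([ 454.14549514, -337.47818616,  204.74427089]), array([[ 7.05290734e-01,  7.08917977e-01, -5.32153002e-04],
       [ 7.08918153e-01, -7.05290704e-01,  2.73580550e-04],
       [-1.81376396e-04, -5.70206750e-04, -9.99999821e-01]]))
```

Emit:
move_arm(
  moves=[
    {"turn": [0, 0, 0.076], "translation": [-39, -2, 0], "hand": 0},
    {"turn": [0, 0, 0.076], "translation": [-39, 1, 0], "hand": 0},
    {"turn": [0, 0, 0.076], "translation": [-39, 4, 0], "hand": 0},
    {"turn": [0, 0, 0.076], "translation": [-39, 7, 0], "hand": 0},
    {"turn": [0, 0, 0.076], "translation": [-37, 10, 1], "hand": 0},
    {"turn": [0, 0, 0.076], "translation": [-37, 12, 0], "hand": 0},
    {"turn": [0, 0, 0], "translation": [0, 0, 0], "hand": 0},
    {"turn": [0, 0, 0], "translation": [0, 0, 0], "hand": 0},
  ],
)

```text
time_s: 2.43
eef_pos: [454.4, -337.2, 204.6]
ee_rot: [-0.001, 0.923, 0.384, -0.0]
force: [0.8, 0.8, -0.2]
grip_width: -0.003
grip_force: 0.0
```

```bash
cat >> h.py <<'E'
def wcloud(c,s):
    f=K(c); z=c["z_map"]; v,u=np.mgrid[:480,:640]
    P=np.stack([(u-c["cx"])*z/f,(v-c["cy"])*z/f,z,np.ones_like(z)],-1)@np.array(c["T_tool_cam"]).T
    R=Ro.from_quat(np.r_[s["ee_rot"][1:],s["ee_rot"][0]]).as_matrix()
    return P[...,:3]@R.T+s["eef_pos"]
E
python3 - <<'E'
from h import *
s=sense(); print(s["time_s"],s["eef_pos"],s["ee_rot"],s["joints"])
c=capture("wrist"); np.savez("w1.npz",P=wcloud(c,s),**c); cv2.imwrite("pics/w1.png",c["image"])
c=capture("top"); P=cloud(c); print("tip?",np.round(np.array(c["R"]),2).tolist())
E
```

```text
2.4333 [ 454.39185671 -337.16575074  204.56125664] [-5.93873186e-04  9.23199620e-01  3.84320298e-01 -1.33095460e-04] [-8.45452659e-01  4.18312202e-01  1.40052607e+00  1.38299864e-04
  1.32396418e+00 -6.36332868e-02]
tip? [[-0.01, -1.0, -0.0], [-1.0, 0.01, -0.05], [0.05, 0.0, -1.0]]
```

View pics/w1.png

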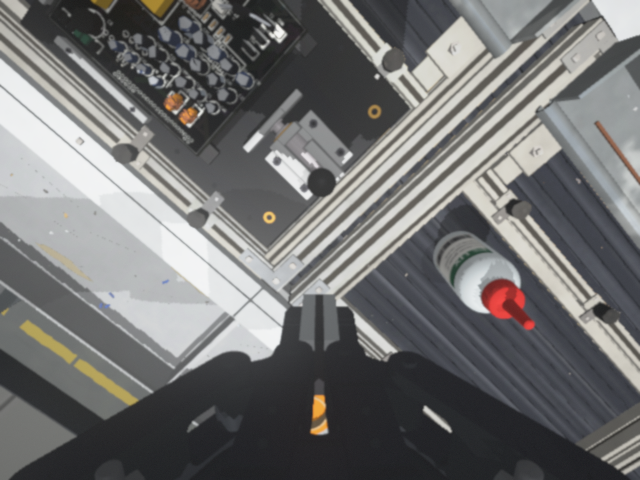

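The wrist view shows the knob at (321,182), straight ahead of the shut fingertips (319,300). The clamp block is behind it at ~(310,155). The bottle at (490,280) is well clear.

```bash
python3 - <<'E'
from h import *
d=np.load("w1.npz"); P=d["P"]
k=P[168:196,307:335].reshape(-1,3); k=k[k[:,2]>108]; k=k[k[:,2]<135]
f=lambda c:np.linalg.norm(k-c,axis=1)-9.5
from scipy.optimize import least_squares
r=least_squares(f,k.mean(0)-[0,0,6],loss="soft_l1"); print("knob",r.x,np.abs(r.fun).mean(),len(k),k[:,2].max())
x,y,_=r.x
Q=P.reshape(-1,3)
def z(a,b,c,e):
    m=(Q[:,0]>x+a)&(Q[:,0]<x+b)&(Q[:,1]>y+c)&(Q[:,1]<y+e); return m.sum(),np.percentile(Q[m,2],[10,50,90]).round(1)
print("block +-x sides",z(7,12,15,35),z(-12,-7,15,35),"plate",z(40,60,0,30),z(-60,-40,0,30))
# block x-extent & y-extent from points z in 70..85
m=(Q[:,2]>73)&(Q[:,2]<82)&(abs(Q[:,0]-x)<40)&(Q[:,1]>y-20)&(Q[:,1]<y+50); print(np.percentile(Q[m],[2,98],axis=0).round(1))
# plate -y edge from heights
m=(abs(Q[:,0]-x-55)<10)&(Q[:,1]<y+10)&(Q[:,1]>y-40); o=Q[m]; o=o[np.argsort(o[:,1])]; print(o[::max(1,len(o)//30),1:].round(0).astype(int).tolist())
print("fingertip", P[300:306,308:330:4].round(0).tolist()[0])
# jaw/board edge rows along x=x-20
m=(abs(Q[:,0]-x+22)<4)&(Q[:,1]>y+30)&(Q[:,1]<y+110); o=Q[m]; o=o[np.argsort(o[:,1])]; print(o[::max(1,len(o)//40),1:].round(0).astype(int).tolist())
E
```

```text
knob [ 482.95272067 -310.37979393  113.54364576] 0.3811254965653488 643 124.948039740805
block +-x sides (np.int64(205), array([49. , 58.8, 78. ])) (np.int64(192), array([76.8, 77.5, 78.5])) plate (np.int64(991), array([39.6, 40.5, 41.4])) (np.int64(10717), array([266.8, 287.6, 298.2]))
[[ 470.4 -320.3   75.6]
 [ 495.8 -270.1   79. ]]
[[-350, 40], [-349, 37], [-347, 39], [-345, 39], [-344, 34], [-343, 34], [-341, 35], [-339, 33], [-338, 32], [-336, 35], [-334, 36], [-332, 36], [-331, 18], [-331, 23], [-326, 39], [-325, 40], [-323, 40], [-321, 40], [-320, 42], [-318, 41], [-316, 41], [-315, 39], [-313, 40], [-312, 41], [-310, 41], [-308, 41], [-307, 41], [-305, 39], [-304, 41], [-302, 41], [-301, 42]]
fingertip [[459.0, -327.0, 222.0], [460.0, -328.0, 222.0], [461.0, -330.0, 222.0], [462.0, -331.0, 223.0], [463.0, -332.0, 222.0], [465.0, -333.0, 223.0]]
[[-280, 50], [-278, 49], [-276, 47], [-273, 46], [-271, 40], [-268, 41], [-266, 42], [-264, 41], [-261, 39], [-260, 56], [-259, 61], [-257, 62], [-254, 60], [-250, 41], [-248, 40], [-246, 41], [-244, 40], [-241, 39], [-239, 41], [-237, 40], [-235, 41], [-233, 43], [-231, 47], [-229, 47], [-227, 47], [-225, 48], [-223, 47], [-221, 48], [-220, 49], [-219, 46], [-217, 57], [-216, 46], [-214, 46], [-211, 46], [-209, 47], [-208, 47], [-207, 56], [-206, 56], [-205, 49], [-203, 63], [-201, 47]]
```

```bash
python3 - <<'E'
from h import *
d=np.load("w1.npz"); P=d["P"]; print(d["T_tool_cam"].round(2).tolist())
for v in range(286,400,6): print(v,[ (P[v,u].round(0).astype(int).tolist(), round(float(d["z_map"][v,u]))) for u in (311,328)])
# where would tip (tool 11,+-7,19) project?
T=np.linalg.inv(d["T_tool_cam"]);f=240/np.tan(np.radians(d["vertical_fov"])/2)
for t in ([11,7,19],[11,7,32],[11,7,6],[-11,7,19],[11,7,0]):
    q=T@np.r_[t,1]; print(t,q[:2]/q[2]*f+[d["cx"],d["cy"]],q[2])
cv2.imwrite("pics/w1c.png",cv2.resize(d["image"][270:420,240:400],None,fx=4,fy=4,interpolation=cv2.INTER_CUBIC))
E
```

```text
[[0.0, -0.95, -0.31, 78.96], [1.0, 0.0, -0.0, 0.53], [0.0, -0.31, 0.95, -150.8], [0.0, 0.0, 0.0, 1.0]]
286 [([400, -381, 41], 345), ([411, -393, 39], 347)]
292 [([396, -385, 42], 345), ([405, -399, 35], 353)]
298 [([459, -328, 220], 150), ([465, -333, 221], 149)]
304 [([460, -328, 226], 144), ([464, -333, 226], 144)]
310 [([460, -328, 231], 139), ([465, -332, 233], 138)]
316 [([460, -328, 235], 136), ([464, -333, 235], 136)]
322 [([460, -328, 240], 131), ([464, -333, 239], 132)]
328 [([460, -329, 243], 128), ([464, -332, 243], 128)]
334 [([460, -328, 247], 124), ([464, -332, 247], 124)]
340 [([460, -329, 250], 122), ([464, -333, 250], 121)]
346 [([459, -330, 251], 122), ([465, -332, 255], 116)]
352 [([461, -328, 259], 113), ([464, -332, 257], 114)]
358 [([461, -328, 261], 110), ([464, -332, 261], 110)]
364 [([459, -330, 261], 111), ([464, -332, 264], 108)]
370 [([457, -331, 260], 113), ([464, -332, 266], 106)]
376 [([456, -333, 260], 114), ([462, -334, 266], 107)]
382 [([454, -335, 259], 116), ([458, -338, 260], 114)]
388 [([452, -337, 260], 116), ([457, -339, 261], 114)]
394 [([451, -338, 260], 116), ([455, -341, 260], 116)]
[11, 7, 19] [332.37571815 263.44791457] 182.51466644950548
[11, 7, 32] [331.54594484 254.22410482] 194.8672009111051
[11, 7, 6] [333.3259625  274.01088747] 170.1621319879059
[-11, 7, 19] [331.87619556 303.57952652] 189.3710641959477
[11, 7, 0] [333.81268131 279.42128288] 164.4609622363984
```

View pics/w1c.png

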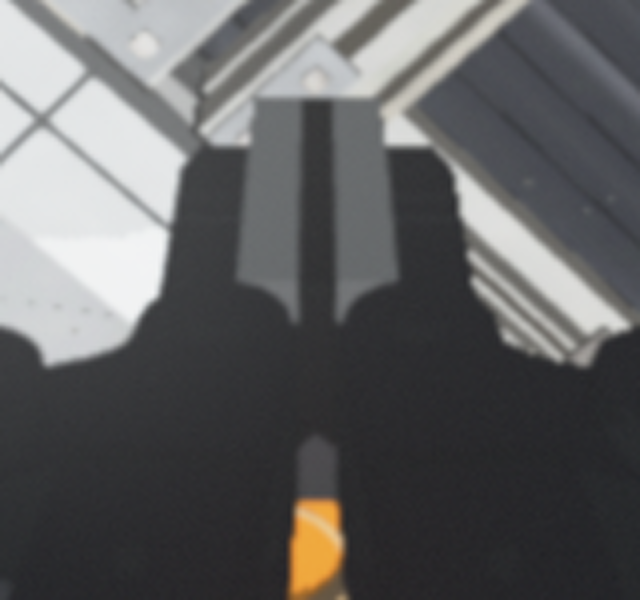

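The wrist depth puts the fingertips higher than the spec says (z ≈ 220, where 185 is expected). I'll check this from the scene camera before lowering.

```bash
python3 - <<'E'
from h import *
s=sense(); print(s["eef_pos"],s["grip_width"])
c=capture("scene"); P=cloud(c); f=K(c)
m=(np.hypot(P[...,0]-454,P[...,1]+337)<60)&(P[...,2]>150)&(c["z_map"]>0)
Q=P[m]; print(len(Q),Q[:,2].min())
for z0 in range(170,320,10):
    q=Q[(Q[:,2]>=z0)&(Q[:,2]<z0+10)]
    if len(q): print(z0,len(q),q.min(0).round(),q.max(0).round())
R=np.array(c["R"]);t=np.array(c["t"]).ravel()
q=R@np.array([454,-337,185.])+t; u,v=q[:2]/q[2]*f+[c["cx"],c["cy"]]; print(u,v)
u,v=int(u),int(v); cr=c["image"][v-70:v+30,u-60:u+60]; cv2.circle(cr,(60,70),1,(0,0,255),-1)
cv2.imwrite("pics/s2c.png",cv2.resize(cr,None,fx=5,fy=5,interpolation=cv2.INTER_CUBIC))
E
```

```text
[ 455.51598739 -335.18900968  204.94828277] 0.0003945281287026455
3761 213.93493713865828
210 11 [ 444. -345.  214.] [ 460. -329.  220.]
220 46 [ 441. -350.  220.] [ 469. -328.  230.]
230 42 [ 441. -348.  231.] [ 467. -328.  240.]
240 46 [ 440. -352.  240.] [ 468. -329.  250.]
250 49 [ 428. -364.  250.] [ 468. -321.  260.]
260 133 [ 421. -368.  260.] [ 479. -301.  270.]
270 122 [ 418. -374.  270.] [ 485. -302.  280.]
280 141 [ 411. -379.  280.] [ 489. -298.  290.]
290 150 [ 407. -384.  290.] [ 490. -302.  300.]
300 205 [ 406. -386.  300.] [ 503. -285.  310.]
310 178 [ 411. -374.  310.] [ 495. -296.  320.]
329.1284791897173 268.6865118585742
```

View pics/s2c.png

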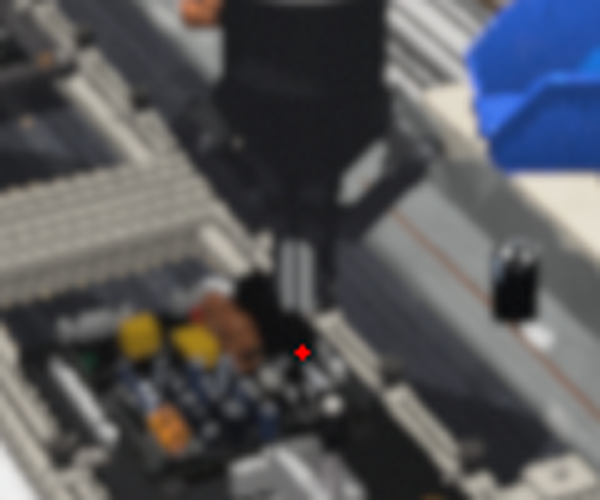

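Both cameras agree: the shut tips are at z ≈ 217.5 with the TCP at 204.8. That is about 13 mm behind the TCP, not 19 mm ahead. The palm is only ~55 mm above the TCP. I'll plan with these measured values: tips at fixture z ≈ 72 for the upright push, going down as the knob goes down.

Emit:
move_arm(
  moves=[
    {"turn": [0, 0, 0], "translation": [0, 2, 30], "hand": 0},
    {"turn": [0, 0, 0], "translation": [0, 0, 40], "hand": 0},
    {"turn": [0, 0, 0], "translation": [0, 0, 35], "hand": 0},
    {"turn": [0, 0, 0], "translation": [0, 0, 16], "hand": 0},
    {"turn": [0, 0, 0], "translation": [6, 0, 0], "hand": 0},
    {"turn": [0, 0, 0], "translation": [6, 0, 0], "hand": 0},
    {"turn": [0, 0, 0], "translation": [0, 0, 0], "hand": 0},
    {"turn": [0, 0, 0], "translation": [0, 0, 0], "hand": 0},
  ],
)

```text
time_s: 3.25
eef_pos: [466.4, -328.7, 86.1]
ee_rot: [0.002, 0.922, 0.386, 0.001]
force: [0.5, -0.4, -0.4]
grip_width: -0.001
grip_force: 0.0
```

```bash
python3 - <<'E'
from h import *
s=sense(); print(s["eef_pos"],s["ee_rot"],s["force"])
c=capture("wrist"); 
cv2.imwrite("pics/w2.png",c["image"][:,100:540]); P=wcloud(c,s)
Q=P[150:420,200:440].reshape(-1,3)
k=Q[(Q[:,2]>110)&(Q[:,2]<128)&(np.hypot(Q[:,0]-483,Q[:,1]+310)<11)]
from scipy.optimize import least_squares
r=least_squares(lambda c:np.linalg.norm(k-c,axis=1)-9.5,[483,-310,113],loss="soft_l1"); print("knob",r.x,abs(r.fun).mean(),len(k))
E
```

```text
[ 466.42189509 -328.6745319    86.05847832] [1.54384278e-03 9.22315786e-01 3.86433563e-01 5.55648296e-04] [ 0.49148159 -0.35681089 -0.36802289]
knob [ 483.20048355 -310.51153083  113.55980882] 0.3390558882693519 2171
```

View pics/w2.png

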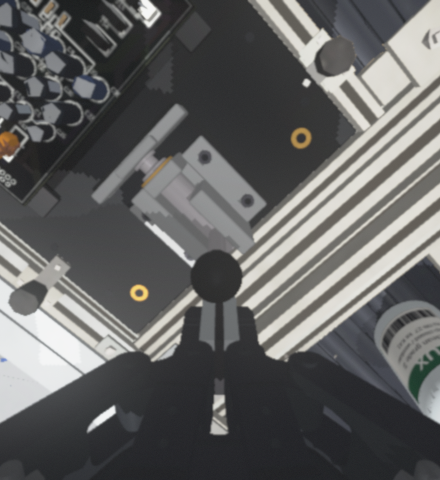

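The knob sits centred in front of the shut pads, with a gap of about 4 mm. Now I push +y (tool [+,-]) in small rows.

Emit:
move_arm(
  moves=[
    {"turn": [0, 0, 0], "translation": [3, -3, 0], "hand": 0},
    {"turn": [0, 0, 0], "translation": [3, -3, 0], "hand": 0},
    {"turn": [0, 0, 0], "translation": [2, -2, 0], "hand": 0},
    {"turn": [0, 0, 0], "translation": [2, -2, 0], "hand": 0},
    {"turn": [0, 0, 0], "translation": [2, -2, 0], "hand": 0},
    {"turn": [0, 0, 0], "translation": [2, -2, 0], "hand": 0},
    {"turn": [0, 0, 0], "translation": [2, -2, 0], "hand": 0},
    {"turn": [0, 0, 0], "translation": [0, 0, 0], "hand": 0},
  ],
)

```text
time_s: 3.97
eef_pos: [465.0, -305.6, 84.2]
ee_rot: [-0.0, 0.923, 0.386, -0.0]
force: [-0.2, 0.6, 0.1]
grip_width: 0.005
grip_force: 0.1
```

```bash
cat > kn.py <<'E'
from h import *
from scipy.optimize import least_squares
s=sense(); c=capture("wrist"); P=wcloud(c,s); cv2.imwrite("pics/last.png",c["image"])
print(s["time_s"],s["eef_pos"].round(1),s["force"].round(1))
def knob(th,y):
    x0=np.array([483+58*np.sin(th),y,55.5+58*np.cos(th)])
    Q=P.reshape(-1,3); k=Q[(np.linalg.norm(Q-x0,axis=1)<14)&(c["image"].reshape(-1,3).max(1)<70)&((Q-s["eef_pos"])@[.707,.707,0]>11.5)]
    r=least_squares(lambda c:np.linalg.norm(k-c,axis=1)-9.5,x0,loss="soft_l1"); return abs(r.fun).mean(),len(k),r.x
import sys
best=max((( n,e,x) for e,n,x in (knob(t,y) for t in np.arange(0,1.1,.15) for y in np.arange(-312,-275,6)) if n>80 and e<.8),key=lambda a:a[0])
n,e,x=best; print("knob",x.round(1),"err",round(e,2),n,"bolt",round(x[1]+312.5,1),"theta",round(np.arctan2(x[0]-483,x[2]-55.5),2))
E
python3 kn.py
```

```text
3.9667 [ 465.  -305.6   84.2] [-0.2  0.6  0.1]
knob [ 483.8 -296.7  113.6] err 0.37 2119 bolt 15.8 theta 0.01kn.py:8: RuntimeWarning: Mean of empty slice.
  r=least_squares(lambda c:np.linalg.norm(k-c,axis=1)-9.5,x0,loss="soft_l1"); return abs(r.fun).mean(),len(k),r.x
  ret = ret.dtype.type(ret / rcount)
```

The knob has advanced but sits ~7 mm off the pads' centre, so I back off slightly and re-centre before the clamping push.

Emit:
move_arm(
  moves=[
    {"turn": [0, 0, 0], "translation": [-3, 0, 0], "hand": 0},
    {"turn": [0, 0, 0], "translation": [0, 5, 0], "hand": 0},
    {"turn": [0, 0, 0], "translation": [0, 5, 0], "hand": 0},
    {"turn": [0, 0, 0], "translation": [3, 0, 0], "hand": 0},
    {"turn": [0, 0, 0], "translation": [1, -1, 0], "hand": 0},
    {"turn": [0, 0, 0], "translation": [2, -2, 0], "hand": 0},
    {"turn": [0, 0, 0], "translation": [2, -2, 0], "hand": 0},
    {"turn": [0, 0, 0], "translation": [0, 0, 0], "hand": 0},
  ],
)

```text
time_s: 4.68
eef_pos: [472.0, -305.5, 84.2]
ee_rot: [-0.0, 0.923, 0.386, -0.0]
force: [-1.0, -0.0, 0.4]
grip_width: 0.002
grip_force: 0.2
```

```bash
python3 kn.py 2>/dev/null
```

```text
4.6833 [ 472.  -305.5   84.2] [-1.  -0.   0.4]
knob [ 483.9 -289.8  113.5] err 0.36 2147 bolt 22.7 theta 0.02
```

Emit:
move_arm(
  moves=[
    {"turn": [0, 0, 0], "translation": [1, -1, 0], "hand": 0},
    {"turn": [0, 0, 0], "translation": [1, -1, 0], "hand": 0},
    {"turn": [0, 0, 0], "translation": [1, -1, 0], "hand": 0},
    {"turn": [0, 0, 0], "translation": [1, -1, 0], "hand": 0},
    {"turn": [0, 0, 0], "translation": [0, 0, 0], "hand": 0},
  ],
)

```text
time_s: 5.15
eef_pos: [472.1, -300.3, 84.3]
ee_rot: [0.0, 0.923, 0.386, 0.0]
force: [-0.2, -0.9, 0.0]
grip_width: 0.001
grip_force: 0.7
```

```bash
python3 kn.py 2>/dev/null
```

```text
5.15 [ 472.1 -300.3   84.3] [-0.2 -0.9  0. ]
knob [ 485.1 -285.9  113.5] err 0.35 2128 bolt 26.6 theta 0.04
```

Emit:
move_arm(
  moves=[
    {"turn": [0, 0, 0], "translation": [1, -1, 0], "hand": 0},
    {"turn": [0, 0, 0], "translation": [1, -1, 0], "hand": 0},
    {"turn": [0, 0, 0], "translation": [1, -1, 0], "hand": 0},
    {"turn": [0, 0, 0], "translation": [0, 0, 0], "hand": 0},
  ],
)

```text
time_s: 5.53
eef_pos: [472.1, -296.3, 84.4]
ee_rot: [0.0, 0.923, 0.386, 0.0]
force: [-0.8, -4.0, 0.6]
grip_width: 0.0
grip_force: 1.6
```

```bash
python3 kn.py 2>/dev/null
```

```text
5.5333 [ 472.1 -296.3   84.4] [-0.8 -4.   0.6]
knob [ 488.4 -285.5  113.3] err 0.35 2078 bolt 27.0 theta 0.09
```

The knob has started round the corner (0.09 rad) with the bolt fully forward. Now I push +x (tool [+,+]).

Emit:
move_arm(
  moves=[
    {"turn": [0, 0, 0], "translation": [2, 2, 0], "hand": 0},
    {"turn": [0, 0, 0], "translation": [2, 2, 0], "hand": 0},
    {"turn": [0, 0, 0], "translation": [2, 2, 0], "hand": 0},
    {"turn": [0, 0, 0], "translation": [2, 2, 1], "hand": 0},
    {"turn": [0, 0, 0], "translation": [2, 2, 1], "hand": 0},
    {"turn": [0, 0, 0], "translation": [0, 0, 0], "hand": 0},
  ],
)

```text
time_s: 6.08
eef_pos: [486.8, -295.8, 81.9]
ee_rot: [-0.0, 0.923, 0.386, 0.0]
force: [0.4, 0.3, 0.1]
grip_width: 0.0
grip_force: 0.0
```

```bash
python3 kn.py 2>/dev/null
```

```text
6.0833 [ 486.8 -295.8   81.9] [0.4 0.3 0.1]
knob [ 502.6 -284.   110.2] err 0.35 2050 bolt 28.5 theta 0.34
```

Emit:
move_arm(
  moves=[
    {"turn": [0, 0, 0], "translation": [2, 2, 1], "hand": 0},
    {"turn": [0, 0, 0], "translation": [2, 2, 1], "hand": 0},
    {"turn": [0, 0, 0], "translation": [2, 2, 2], "hand": 0},
    {"turn": [0, 0, 0], "translation": [2, 2, 2], "hand": 0},
    {"turn": [0, 0, 0], "translation": [2, 2, 2], "hand": 0},
    {"turn": [0, 0, 0], "translation": [2, 2, 2], "hand": 0},
    {"turn": [0, 0, 0], "translation": [0, 0, 0], "hand": 0},
  ],
)

```text
time_s: 6.72
eef_pos: [503.5, -295.9, 71.7]
ee_rot: [-0.0, 0.923, 0.386, 0.0]
force: [0.3, -0.9, 1.0]
grip_width: -0.003
grip_force: 0.2
```

```bash
python3 kn.py 2>/dev/null
```

```text
6.7167 [ 503.5 -295.9   71.7] [ 0.3 -0.9  1. ]
knob [ 525.6 -283.8   94.9] err 0.46 2140 bolt 28.7 theta 0.82
```

Emit:
move_arm(
  moves=[
    {"turn": [0, 0, 0], "translation": [0, 3, 1], "hand": 0},
    {"turn": [0, 0, 0], "translation": [1, 3, 0], "hand": 0},
    {"turn": [0, 0, 0], "translation": [2, 2, 0], "hand": 0},
    {"turn": [0, 0, 0], "translation": [2, 2, 0], "hand": 0},
    {"turn": [0, 0, 0], "translation": [0, 0, 0], "hand": 0},
  ],
)

```text
time_s: 7.18
eef_pos: [514.2, -299.5, 71.1]
ee_rot: [0.0, 0.923, 0.386, -0.0]
force: [0.1, 0.1, -0.6]
grip_width: -0.001
grip_force: 0.1
```

```bash
python3 kn.py 2>/dev/null
```

```text
7.1833 [ 514.2 -299.5   71.1] [ 0.1  0.1 -0.6]
knob [ 526.  -283.8   94.6] err 0.41 2024 bolt 28.7 theta 0.83
```

Emit:
move_arm(
  moves=[
    {"turn": [0, 0, 0], "translation": [1, 1, 0], "hand": 0},
    {"turn": [0, 0, 0], "translation": [1, 1, 0], "hand": 0},
    {"turn": [0, 0, 0], "translation": [1, 1, 0], "hand": 0},
    {"turn": [0, 0, 0], "translation": [1, 1, 0], "hand": 0},
    {"turn": [0, 0, 0], "translation": [0, 0, 0], "hand": 0},
  ],
)

```text
time_s: 7.65
eef_pos: [518.5, -299.9, 70.4]
ee_rot: [-0.0, 0.923, 0.386, -0.001]
force: [-4.9, -4.9, -4.6]
grip_width: 0.001
grip_force: 3.5
```

```bash
python3 kn.py 2>/dev/null
```

```text
7.65 [ 518.5 -299.9   70.4] [-4.9 -4.9 -4.6]
knob [ 529.1 -283.8   90.9] err 0.4 1966 bolt 28.7 theta 0.92
```

Emit:
move_arm(
  moves=[
    {"turn": [0, 0, 0], "translation": [1, 1, 0], "hand": 0},
    {"turn": [0, 0, 0], "translation": [1, 1, 0], "hand": 0},
    {"turn": [0, 0, 0], "translation": [0, 0, 0], "hand": 0},
  ],
)

```text
time_s: 7.95
eef_pos: [520.5, -300.0, 69.8]
ee_rot: [-0.001, 0.923, 0.386, -0.002]
force: [-8.7, -6.0, -6.8]
grip_width: -0.002
grip_force: 5.2
```

```bash
python3 kn.py 2>/dev/null
```

```text
7.95 [ 520.5 -300.    69.8] [-8.7 -6.  -6.8]
knob [ 530.4 -283.5   89.2] err 0.41 1939 bolt 29.0 theta 0.95
```

Nearly there at 0.95 rad, but the sideways push is losing efficiency. I'll lift off and finish by pressing lightly down on top of the ball.

Emit:
move_arm(
  moves=[
    {"turn": [0, 0, 0], "translation": [-6, 0, 0], "hand": 0},
    {"turn": [0, 0, 0], "translation": [-2, 0, 20], "hand": 0},
    {"turn": [0, 0, 0], "translation": [0, 0, 0], "hand": 0},
  ],
)

```text
time_s: 8.25
eef_pos: [515.6, -304.5, 48.9]
ee_rot: [-0.002, 0.923, 0.385, -0.001]
force: [-0.6, 1.6, -1.0]
grip_width: 0.006
grip_force: 0.0
```

I got the sign of that row wrong: +z in the tool frame is down, so it went down 20 mm instead of lifting. It was beside the block, and the force stayed near zero (1–2 N), so there's no sign it pressed on anything. Lifting now with -z.

Emit:
move_arm(
  moves=[
    {"turn": [0, 0, 0], "translation": [0, 0, -30], "hand": 0},
    {"turn": [0, 0, 0], "translation": [0, 0, -35], "hand": 0},
    {"turn": [0, 0, 0], "translation": [0, 0, 0], "hand": 0},
    {"turn": [0, 0, 0], "translation": [0, 0, 0], "hand": 0},
  ],
)

```text
time_s: 8.58
eef_pos: [517.7, -305.5, 118.7]
ee_rot: [0.002, 0.923, 0.386, 0.001]
force: [0.4, 0.3, 0.2]
grip_width: 0.001
grip_force: 0.0
```

```bash
python3 kn.py 2>/dev/null
```

```text
8.5833 [ 517.7 -305.5  118.7] [0.4 0.3 0.2]
knob [ 530.1 -283.8   89.3] err 0.46 1167 bolt 28.7 theta 0.95
```

Emit:
move_arm(
  moves=[
    {"turn": [0, 0, 0], "translation": [12, -3, 0], "hand": 0},
    {"turn": [0, 0, 0], "translation": [12, -3, 0], "hand": 0},
    {"turn": [0, 0, 0], "translation": [0, 0, 15], "hand": 0},
    {"turn": [0, 0, 0], "translation": [0, 0, 12], "hand": 0},
    {"turn": [0, 0, 0], "translation": [0, 0, 3], "hand": 0},
    {"turn": [0, 0, 0], "translation": [0, 0, 0], "hand": 0},
  ],
)

```text
time_s: 9.13
eef_pos: [529.8, -282.7, 86.8]
ee_rot: [-0.001, 0.923, 0.386, 0.0]
force: [-3.5, 5.4, 14.7]
grip_width: 0.001
grip_force: 7.0
```

Emit:
move_arm(
  moves=[
    {"turn": [0, 0, 0], "translation": [0, 0, 1], "hand": 0},
    {"turn": [0, 0, 0], "translation": [0, 0, 1], "hand": 0},
    {"turn": [0, 0, 0], "translation": [0, 0, 1], "hand": 0},
  ],
)

```text
time_s: 9.38
eef_pos: [530.3, -282.9, 85.8]
ee_rot: [0.0, 0.923, 0.386, 0.001]
force: [-7.4, 9.6, 31.8]
grip_width: 0.001
grip_force: 16.4
```

Resistance rose sharply to 32 N with little movement, so it's at the end stop. Lifting clear to check.

Emit:
move_arm(
  moves=[
    {"turn": [0, 0, 0], "translation": [0, 0, -10], "hand": 0},
    {"turn": [0, 0, 0], "translation": [0, 0, -30], "hand": 0},
    {"turn": [0, 0, 0], "translation": [-12, 4, -30], "hand": 0},
    {"turn": [0, 0, 0], "translation": [-30, 0, -30], "hand": 0},
    {"turn": [0, 0, 0], "translation": [-30, 0, -10], "hand": 0},
    {"turn": [0, 0, 0], "translation": [0, 0, 0], "hand": 0},
    {"turn": [0, 0, 0], "translation": [0, 0, 0], "hand": 0},
  ],
)

```text
time_s: 9.97
eef_pos: [481.4, -337.8, 192.3]
ee_rot: [-0.0, 0.923, 0.385, 0.0]
force: [0.3, 0.3, -0.4]
grip_width: -0.004
grip_force: 0.0
```

```bash
python3 kn.py 2>/dev/null; python3 - <<'E'
from h import *
im=cv2.imread("pics/last.png"); cv2.imwrite("pics/w9.png",im[0:400])
E
```

```text
9.9667 [ 481.4 -337.8  192.3] [ 0.3  0.3 -0.4]
knob [ 531.3 -283.8   86.8] err 0.6 771 bolt 28.7 theta 1.0
```

View pics/w9.png

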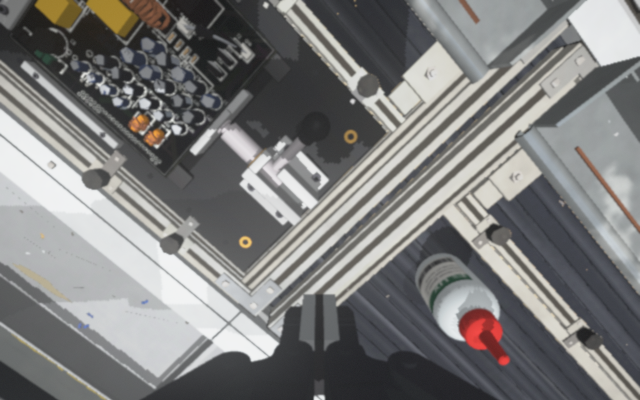

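The knob lies fully over at (314,126), measured 1.0 rad with the bolt at ~28.7 mm. The jaw at (222,120) is against the board's near edge, the bottle is undisturbed, and the gripper touches nothing. Handing in.

```bash
python3 -c "
from rig import finish_job; print(finish_job())"
```

```text
the job is handed in; nothing more can be done
None
```

The board is clamped: the bolt measured about 28.7 mm forward and the knob 1.0 rad over, the end of the side leg. It stayed locked after I let go, and the job is handed in at about 10 s on the clock; one wrong-sign row dipped the gripper 20 mm beside the block, with under 2 N read after it, and the final press on the knob peaked at 32 N on the wrist.

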